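# Sort the resin syringes by plunger into the return case

## Robot

A 6-joint arm with a two-finger parallel gripper is mounted at the origin on a cart in front of the work surface, level with it; the furniture and walls round the work are solid. World frame = base frame: x ahead of the robot, y to its left, z up, the work surface at z = 0. Lengths are in m, angles in degrees, forces in N, time in s.
With the tool pointing down it reaches from about 0.35 to 0.875 m from the base axis. Payload 4.2 kg.
Tool frame: the origin (TCP) lies between the finger pads; the fingertips stand 8 mm ahead of it and the grasp point (between the pads) lies 11 mm behind it; z points along the fingers, y is the line along which they close (so a half turn about z gives the same grasp; the last joint's range is limited). The gripper opens to 87 mm and grips with 3 to 60 N. Pads are 19 mm wide; open, the fingers measure 117 mm over their backs; the gripper's body (75 mm by 190 mm) begins 51 mm behind the grasp point.
Start: joints at [-53.365, 22.042, 0.453, 0, -68.411, -14.817], TCP at [0.232, -0.58, 0.231] pointing down, gripper open.
Joint ranges: [-179.83, 179.83], [-69.29, 118.12], [-61.27, 80.66], [-181.25, 117.63], [-171.15, -9.14], [-177.46, 177.46]. Speed limits (degrees/s): [159.86, 159.86, 180, 180, 180, 180].

## Interface

Orientations are given as a 3x3 rotation matrix whose columns are the frame's x, y, z axes.
In Python, from station import sense, capture, camera_model, finish_job, find_in gives the robot as it stands. The module is installed in compiled form; this text tells all that it offers.
- The arm moves only by the tool arm_command, never from a script. Its argument "motion" is a list of rows, each a list of 7 numbers: the finger opening in mm, from 0 to 87, then the shift along the tool's x, y, z in mm, then the turn, a rotation vector about the tool's x, y, z in rad. In form: [[jaw, dx, dy, dz, rx, ry, rz], ...]. A call has 1 to 8 rows; each row shifts and turns the commanded pose from where the row before left it, along the tool's axes as they then stand; what a row does not reach is not made up. A row lasts 1/10 s, in which the tool goes at most 50 mm and 8.59 degrees, less where a joint would pass 70% of its speed; a pose out of reach is approached as far as the arm can. A call with a gripper value outside its range is refused whole. The fingers move at their own pace and stop on an object; the grip force is fixed at half the most. Time passes only in rows, so rows that do not move let the fingers close. It gives the time, the measured TCP pose, the force, the opening and the grip force at its end, in the units of the state.
- sense(): the state, without advancing time (a new reading comes with each control period).
- capture(name): name is "scene" or "top"; returns the picture (420x560x3 uint8, red, green, blue); there is no depth.
- camera_model(name): a dict with "fx", "fy", "cx", "cy" (pixels), "k1" (the pictures are not rectified: a ray, as slopes to the right and down, at radius r is drawn at 1 + k1 r^2 times it, then the intrinsics apply), "R" (3x3) and "t" (3): a world point X has camera coordinates R X + t. Camera axes: x right, y down, z forward; pixel columns grow to the right and rows downward; lengths in m; the calibration is good to about 2 mm. A picture is of the moment at which its call begins. camera_model takes no time and is no camera call.
- finish_job(): hands the job in; it is judged then, once.
Trained networks look in the newest picture that a camera, given by its name, has taken for a name from the list of things; names that differ only in an ending like _2 or _b are one class to them, and where a whole thing is asked for, a point or a joint stands for the part that bears it (a point fixed in the world has none). Each returns a list of dicts, best first, with "p" (0 to 1); they miss things now and then, are a little off and sometimes report something else, mostly with a low value. They report only what shows in the picture. A call takes as long as a camera call.
- find_in(target, camera): "location" ([row, column] in pixels, amid what is visible of it).
The state is a dict: "time_s": time; "joints": joint angles; "joint_velocities": joint speeds; "effort": joint torques, N m; "tcp_pos": TCP position; "ee_rot": TCP orientation; "wrist_force": force on the tool from outside, world axes, zero at the start; "moment": the same for the moment, N m; "gripper_width": opening from 0.0 (shut) to 1.0 (fully open); "gripper_force": force on a finger pad.
Only numpy, scipy, OpenCV 4.12 (cv2) and the standard library are available. Lean on these libraries where they do the work, as an engineer would, in place of code of your own. Each camera call takes 0.05 s, during which the arm holds its last target. There are 200 camera calls.

## Task

Sort the blue resin syringes lying on the bench into the two-bay case: slide its cover back and lay every full syringe (orange plunger pulled out) in the green store bay, then slide the cover fully home over that bay again; every spent syringe (plunger pushed in) belongs in the red discard bay, which the cover hides while the store bay is open. Lay them down inside the bays without pushing any plunger in or out, and leave the two yellow casts beside the work alone.

Things in the scene. Friction and masses are not known exactly. Their poses are not given: they have to be found in the camera images.
- case: low grey two-bay return case, fixed to the worktop, 252 long (its x) x 160 wide (its y) x 40 mm high walls, with a white sliding cover. Origin: centre of its underside; x runs along the case, roughly away from the robot. Walls, floor and the divider at x = 0 are 4 mm thick; each bay is 120 x 152 mm inside and 36 mm deep. The cover lies above the walls (underside at 41.5 mm, top at 45.5 mm) and always hides one bay and leaves the other open, or half of each.
- store_bay (a point): centre of the green floor of the store bay (the bay at the case's -x end, nearer the robot; hidden while the cover is home), 62 mm from the case's centre, 4.5 mm above the worktop. Axes as the case.
- discard_bay (a point): centre of the red floor of the discard bay (the bay at the case's +x end, farther from the robot; open while the cover is home), 62 mm from the case's centre, 4.5 mm above the worktop. Axes as the case.
- cover (a joint): position of the white sliding cover in m: 0 = home, the store bay fully covered (a stop is there); 0.124 = slid fully along the case's +x, the store bay open and the discard bay fully covered (stop). It stays where it is left; about 2 N moves it.
- cover_grip (a point): on the black upright grip fin in the middle of the cover, which moves with it: fin 12 mm thick along the case's x (pinch it so), 50 mm wide along y, from the cover's top (45.5 mm above the worktop) up to 71 mm; this point is 60 mm above the worktop. Axes as the case.
- cast_yellow: yellow stone tooth cast, 63 x 72 x 29 mm, a bystander at the left rear, origin in its underside; leave it alone.
- cast_far: yellow stone tooth cast, 58 x 68 x 32 mm, a bystander at the right front, origin in its underside; leave it alone. (Some more casts up to 50 mm high beside it are fixed. Right of it a cream bench lamp hangs over the worktop: its upright disc head at y = -0.19 to -0.23, x = 0.25 to 0.49, z = 0.20 to 0.48 and its arm above and behind; keep the elbow and forearm clear.)
- syringe_1: resin syringe (may be absent), all alike: blue round barrel 18 mm across and 56 mm long with a white label band, along its x; origin on the axis at the middle of the barrel (9 mm above what it lies on). At +x a grey nozzle cap to x = 36 mm; at x = -29.5 mm a finger flange 30 wide x 18 high x 3 mm that keeps it from rolling; behind it an orange plunger with a 16 mm thumb disc whose end is at x = -37 mm when pushed in, up to -63 mm when pulled out. About 40 g.
- plunger_1 (a joint): plunger of syringe_1 in m: about 0 (0 to 0.003) = pushed in, spent; about 0.024 (0.022 to 0.026) = pulled out, full. It stays where it is; about 3 N along the axis moves it. None if the syringe is absent.
- syringe_2: resin syringe (may be absent), all alike: blue round barrel 18 mm across and 56 mm long with a white label band, along its x; origin on the axis at the middle of the barrel (9 mm above what it lies on). At +x a grey nozzle cap to x = 36 mm; at x = -29.5 mm a finger flange 30 wide x 18 high x 3 mm that keeps it from rolling; behind it an orange plunger with a 16 mm thumb disc whose end is at x = -37 mm when pushed in, up to -63 mm when pulled out. About 40 g.
- plunger_2 (a joint): plunger of syringe_2 in m: about 0 (0 to 0.003) = pushed in, spent; about 0.024 (0.022 to 0.026) = pulled out, full. It stays where it is; about 3 N along the axis moves it. None if the syringe is absent.
- syringe_3: resin syringe (may be absent), all alike: blue round barrel 18 mm across and 56 mm long with a white label band, along its x; origin on the axis at the middle of the barrel (9 mm above what it lies on). At +x a grey nozzle cap to x = 36 mm; at x = -29.5 mm a finger flange 30 wide x 18 high x 3 mm that keeps it from rolling; behind it an orange plunger with a 16 mm thumb disc whose end is at x = -37 mm when pushed in, up to -63 mm when pulled out. About 40 g.
- plunger_3 (a joint): plunger of syringe_3 in m: about 0 (0 to 0.003) = pushed in, spent; about 0.024 (0.022 to 0.026) = pulled out, full. It stays where it is; about 3 N along the axis moves it. None if the syringe is absent.
- syringe_4: resin syringe (may be absent), all alike: blue round barrel 18 mm across and 56 mm long with a white label band, along its x; origin on the axis at the middle of the barrel (9 mm above what it lies on). At +x a grey nozzle cap to x = 36 mm; at x = -29.5 mm a finger flange 30 wide x 18 high x 3 mm that keeps it from rolling; behind it an orange plunger with a 16 mm thumb disc whose end is at x = -37 mm when pushed in, up to -63 mm when pulled out. About 40 g.
- plunger_4 (a joint): plunger of syringe_4 in m: about 0 (0 to 0.003) = pushed in, spent; about 0.024 (0.022 to 0.026) = pulled out, full. It stays where it is; about 3 N along the axis moves it. None if the syringe is absent.
- syringe_5: resin syringe (may be absent), all alike: blue round barrel 18 mm across and 56 mm long with a white label band, along its x; origin on the axis at the middle of the barrel (9 mm above what it lies on). At +x a grey nozzle cap to x = 36 mm; at x = -29.5 mm a finger flange 30 wide x 18 high x 3 mm that keeps it from rolling; behind it an orange plunger with a 16 mm thumb disc whose end is at x = -37 mm when pushed in, up to -63 mm when pulled out. About 40 g.
- plunger_5 (a joint): plunger of syringe_5 in m: about 0 (0 to 0.003) = pushed in, spent; about 0.024 (0.022 to 0.026) = pulled out, full. It stays where it is; about 3 N along the axis moves it. None if the syringe is absent.
- syringe_6: resin syringe (may be absent), all alike: blue round barrel 18 mm across and 56 mm long with a white label band, along its x; origin on the axis at the middle of the barrel (9 mm above what it lies on). At +x a grey nozzle cap to x = 36 mm; at x = -29.5 mm a finger flange 30 wide x 18 high x 3 mm that keeps it from rolling; behind it an orange plunger with a 16 mm thumb disc whose end is at x = -37 mm when pushed in, up to -63 mm when pulled out. About 40 g.
- plunger_6 (a joint): plunger of syringe_6 in m: about 0 (0 to 0.003) = pushed in, spent; about 0.024 (0.022 to 0.026) = pulled out, full. It stays where it is; about 3 N along the axis moves it. None if the syringe is absent.

How it is judged:
By the outcome, as a careful person would: the job done as asked, in the order asked, and still so for the second after the job is handed in, with the robot touching nothing.
Of syringe_1, syringe_2, syringe_3, syringe_4, syringe_5, syringe_6 only 4 to 6 are there at a start; the rules pass over those that are not, and their reading is None.
At some moment in a run one of syringe_1, syringe_2, syringe_3, syringe_4, syringe_5, syringe_6 may be knocked a few centimetres aside while the robot is not near it.
Once in a run the grip may slacken for a moment while it holds something.
It also fails if it takes over 210 s, if anything falls off the work surface, if the arm or the gripper's body presses on something with over 40 N, if the wrist force passes 120 N, or if a joint passes its speed limit or range.

## Working session

There is one attempt and no reset: what is moved stays moved. The work goes in short steps, Python scripts to look and compute and a tool call to move; the robot and the scene stay as the last step left them, time stands still between calls to the robot, and variables do not carry over. Pictures are saved under pics/ and viewed, at most 14 in all, crops included, and the job is handed in when it is done.

Besides the shell and the picture viewer there is one more tool, called after "Request:" as name(argument=value, ...), one argument or row to a line, values as JSON. arm_command: Moves the arm, as the interface text tells. Its arguments: {"type":"object","properties":{"motion":{"type":"array"}},"required":["motion"]}

```bash
mkdir -p pics; cat > h.py <<'E'
import numpy as np, cv2
from station import *
def px2w(cam,row,col,z):
    m=camera_model(cam);R=np.array(m["R"]);t=np.array(m["t"])
    d=np.array([(col-m["cx"])/m["fx"],(row-m["cy"])/m["fy"]]);u=d.copy()
    for _ in range(20): u=d/(1+m["k1"]*(u@u))
    r=R.T@np.array([u[0],u[1],1]);c=-R.T@t
    return c+r*(z-c[2])/r[2]
def w2px(cam,X):
    m=camera_model(cam);p=np.array(m["R"])@np.array(X)+np.array(m["t"])
    u=p[:2]/p[2];u=u*(1+m["k1"]*(u@u));return u[1]*m["fy"]+m["cy"],u[0]*m["fx"]+m["cx"]
def save(cam,name,box=None,s=1):
    im=capture(cam)
    if box: im=im[box[0]:box[1],box[2]:box[3]]
    cv2.imwrite("pics/"+name,cv2.resize(im,None,fx=s,fy=s,interpolation=cv2.INTER_CUBIC)[:,:,::-1]);return im
E
python3 - <<'E'
from h import *
for c in("top","scene"):
    save(c,c+"1.png",None,1.42)
    m=camera_model(c);print(c,-np.array(m["R"]).T@np.array(m["t"]))
    for t,z in(("syringe_1",.009),("plunger_1",.009),("cover_grip",.06),("case",.04),("cast_yellow",.02)):
        for d in find_in(t,c):
            if d["p"]>.2: print(t,round(d["p"],2),np.round(d["location"]),np.round(px2w(c,*d["location"],z)[:2],3))
print(sense()["time_s"],np.round(sense()["ee_rot"],3))
E
```

```text
top [0.43775326 0.18520547 1.13457263]
syringe_1 0.76 [236. 166.] [0.505 0.456]
syringe_1 0.66 [262. 223.] [0.443 0.323]
syringe_1 0.57 [202. 366.] [ 0.578 -0.017]
syringe_1 0.56 [156. 383.] [ 0.689 -0.059]
plunger_1 0.56 [282. 217.] [0.398 0.336]
cover_grip 0.93 [235. 287.] [0.501 0.172]
case 0.9 [212. 285.] [0.554 0.176]
cast_yellow 0.72 [184. 165.] [0.627 0.456]
scene [-0.05512444  1.03360242  0.75783308]
syringe_1 0.82 [275. 282.] [0.447 0.329]
syringe_1 0.67 [295. 228.] [0.5   0.444]
syringe_1 0.48 [186. 320.] [ 0.579 -0.034]
syringe_1 0.45 [170. 290.] [ 0.694 -0.055]
plunger_1 0.65 [283. 299.] [0.402 0.328]
cover_grip 0.82 [220. 302.] [0.489 0.192]
case 0.9 [223. 287.] [0.524 0.2  ]
cast_yellow 0.61 [278. 173.] [0.617 0.481]
0.6 [[-0.928 -0.372 -0.   ]
 [-0.372  0.928  0.   ]
 [ 0.     0.    -1.   ]]
```

View pics/top1.png

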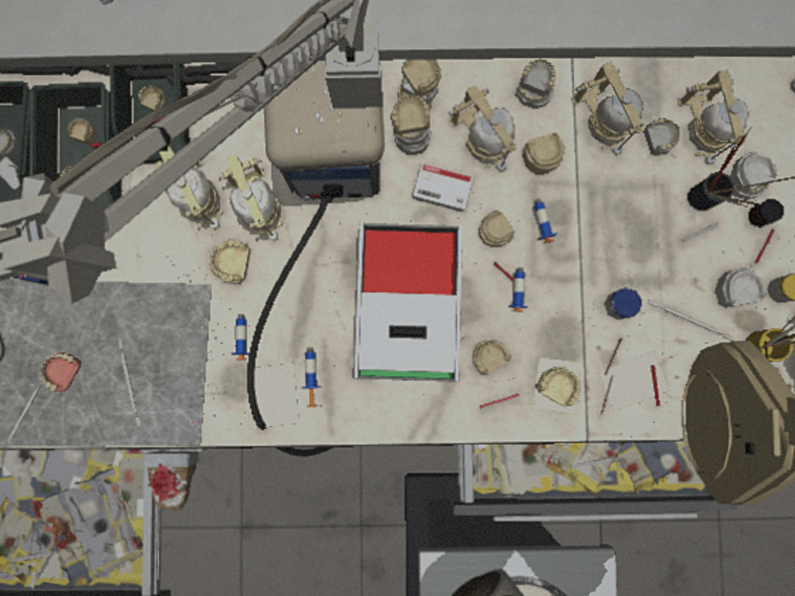

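View pics/scene1.png

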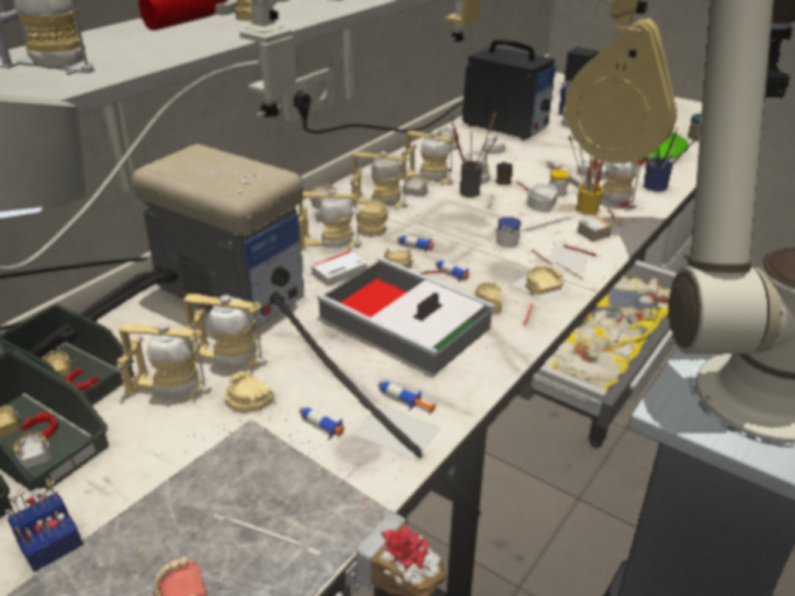

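```bash
cat >> h.py <<'E'
def syr(im=None,cam="top"):
    """blue barrel pca + orange extents"""
    if im is None: im=capture(cam)
    hsv=cv2.cvtColor(im,cv2.COLOR_RGB2HSV)
    b=cv2.inRange(hsv,(100,120,60),(125,255,255));o=cv2.inRange(hsv,(3,140,120),(18,255,255))
    b2=cv2.morphologyEx(b,cv2.MORPH_CLOSE,np.ones((7,7)))
    n,l,s,c=cv2.connectedComponentsWithStats(b2)
    oy,ox=np.nonzero(o);O=np.array([px2w(cam,y,x,.009)[:2] for y,x in zip(oy,ox)]).reshape(-1,2)
    out=[]
    for i in range(1,n):
        if not 60<s[i,4]<500: continue
        ys,xs=np.nonzero(l==i);P=np.array([px2w(cam,y,x,.012)[:2] for y,x in zip(ys,xs)])
        m=P.mean(0);w,v=np.linalg.eigh(np.cov(P.T));a=v[:,1]
        near=O[np.linalg.norm(O-m,axis=1)<.09] if len(O) else O
        if len(near)<2: continue
        if (near.mean(0)-m)@a>0:a=-a
        e=(P-m)@a;q=(near-m)@a
        out.append((np.round(m,4),round(float(np.degrees(np.arctan2(a[1],a[0]))),1),np.round([e.min(),e.max(),q.min(),q.max()],3),len(near)))
    return out
E
python3 - <<'E'
from h import *
im=capture("top")
for r in syr(im): print(*r)
A=im[220:300,150:240];B=im[125:225,350:440]
A=cv2.resize(A,None,fx=4.4,fy=5,interpolation=2);B=cv2.resize(B,None,fx=4.4,fy=4,interpolation=2)
cv2.imwrite("pics/c1.png",np.hstack([A,B])[:,:,::-1])
hsv=cv2.cvtColor(im,cv2.COLOR_RGB2HSV)
# case red floor & cover white & green corners
for nm,lo,hi,z in(("red",(0,170,120),(3,255,255),.0045),("green",(45,100,60),(80,255,255),.0045)):
    m=cv2.inRange(hsv,lo,hi);n,l,s,c=cv2.connectedComponentsWithStats(m);i=1+s[1:,4].argmax()
    r=cv2.minAreaRect(np.argwhere(l==i).astype(np.float32));p=cv2.boxPoints(r)
    print(nm,s[i],[np.round(px2w("top",*q,z)[:2],4) for q in p])
print(w2px("top",[.56,.175,.04]))
E
```

```text
[ 0.674  -0.0603] 7.8 [-0.012  0.012 -0.018 -0.012] 8
[ 0.5578 -0.0114] -6.6 [-0.011  0.012 -0.017 -0.014] 7
[0.4848 0.4486] -9.2 [-0.012  0.012 -0.017 -0.012] 8
[0.4296 0.3324] 5.5 [-0.011  0.012 -0.04  -0.014] 25
red [ 256  163   63   44 2120] [array([0.6795, 0.2407]), array([0.5775, 0.2448]), array([0.5707, 0.0981]), array([0.6726, 0.0927])]
green [253 261  66   5 233] [array([0.4455, 0.2527]), array([0.4366, 0.253 ]), array([0.4296, 0.101 ]), array([0.4384, 0.1005])]
(np.float64(209.67202720594037), np.float64(285.585860139118))
```

View pics/c1.png

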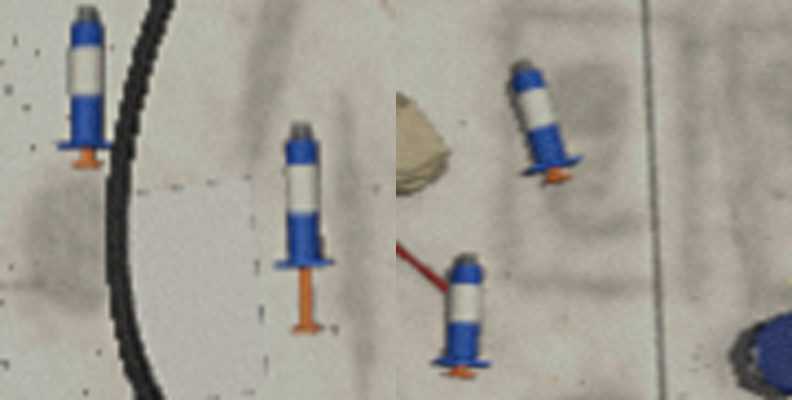

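```bash
python3 - <<'E'
from h import *
a=capture("top")[200:420,440:560];b=capture("scene")[0:230,380:560]
a=cv2.resize(a,(300,550),interpolation=2);b=cv2.resize(b,(430,550),interpolation=2)
cv2.imwrite("pics/l1.png",np.hstack([a,b])[:,:,::-1])
for c in("top","scene"):
  for X in([.25,-.21,.2],[.25,-.21,.34],[.37,-.21,.48],[.49,-.21,.34],[.37,-.21,.2],[.0,0,0],[0,0,.3],[.232,-.58,.231]): print(c,X,np.round(w2px(c,X)))
s=sense();print(s["effort"],s["wrist_force"])
E
```

```text
top [0.25, -0.21, 0.2] [359. 490.]
top [0.25, -0.21, 0.34] [375. 527.]
top [0.37, -0.21, 0.48] [309. 574.]
top [0.49, -0.21, 0.34] [228. 519.]
top [0.37, -0.21, 0.2] [295. 487.]
top [0.0, 0, 0] [455. 366.]
top [0, 0, 0.3] [526. 397.]
top [0.232, -0.58, 0.231] [367. 692.]
scene [0.25, -0.21, 0.2] [131. 475.]
scene [0.25, -0.21, 0.34] [ 76. 488.]
scene [0.37, -0.21, 0.48] [  6. 449.]
scene [0.49, -0.21, 0.34] [ 56. 393.]
scene [0.37, -0.21, 0.2] [119. 429.]
scene [0.0, 0, 0] [278. 537.]
scene [0, 0, 0.3] [156. 581.]
scene [0.232, -0.58, 0.231] [ 79. 526.]
[ 8.86213138e-05 -3.90373385e+01  1.87598741e+01  4.22375947e+00
  1.54842722e-02 -5.23471783e-05] [-0.26486086 -0.33120664  0.3050504 ]
```

View pics/l1.png

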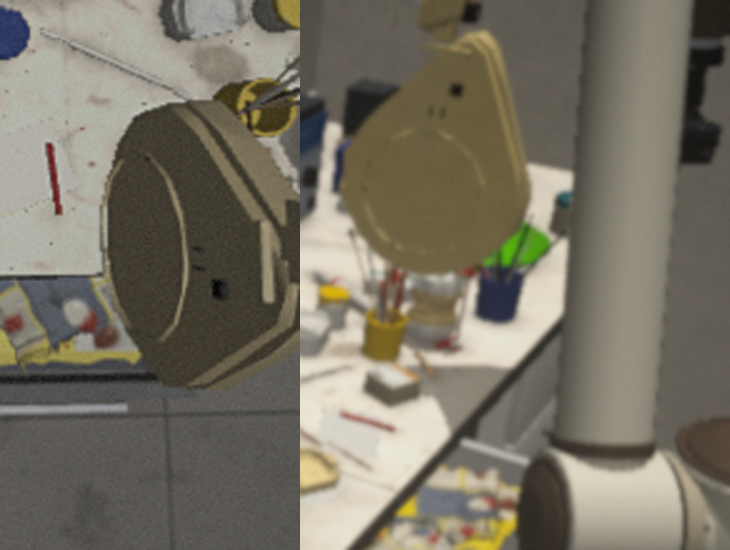

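Request:
arm_command(
  motion=[
    [87,0,45,0,0,0,0],
    [87,0,45,0,0,0,0],
    [87,0,45,0,0,0,0],
    [87,0,45,0,0,0,0],
    [87,0,40,0,0,0,0],
    [87,0,0,0,0,0,0],
  ],
)

```text
time_s: 1.35
tcp_pos: [0.1481, -0.372, 0.2307]
ee_rot: [[-0.928, -0.372, 0.001], [-0.372, 0.928, 0.001], [-0.001, 0.001, -1.0]]
wrist_force: [0.8, -0.9, 0.4]
gripper_width: 0.998
gripper_force: 0.0
```

```bash
cat > s.py <<'E'
from h import *
s=sense();p=np.array(s["tcp_pos"]);R=np.array(s["ee_rot"])
print(s["time_s"],np.round(s["joints"],3).tolist(),np.round(p,4).tolist(),"r",round(float(np.hypot(p[0],p[1])),4),"az",round(float(np.degrees(np.arctan2(p[1],p[0]))),2),"zaxis",np.round(R[:,2],3),np.round(s["wrist_force"],1))
E
python3 s.py
```

```text
1.35 [-44.827, -0.605, -28.31, -0.079, -62.318, -23.273] [0.1481, -0.372, 0.2307] r 0.4004 az -68.29 zaxis [ 0.001  0.001 -1.   ] [ 0.8 -0.9  0.4]
```

Request:
arm_command(
  motion=[
    [87,0,0,-50,0,0,0],
    [87,0,0,-50,0,0,0],
    [87,0,0,-40,0,0,0],
    [87,0,0,0,0,0,0],
  ],
)

```text
time_s: 1.75
tcp_pos: [0.152, -0.3788, 0.377]
ee_rot: [[-0.928, -0.372, 0.008], [-0.372, 0.928, -0.012], [-0.003, -0.014, -1.0]]
wrist_force: [-1.4, -0.7, 0.1]
gripper_width: 1.001
gripper_force: 0.0
```

```bash
python3 s.py
```

```text
1.75 [-44.958, -4.863, -11.464, 0.162, -82.626, -23.228] [0.152, -0.3788, 0.377] r 0.4081 az -68.14 zaxis [ 0.008 -0.012 -1.   ] [-1.4 -0.7  0.1]
```

Request:
arm_command(
  motion=[
    [87,0,0,0,0.14,0,0],
    [87,0,0,0,0.14,0,0],
    [87,0,0,0,0,0,0],
  ],
)

```text
time_s: 2.05
tcp_pos: [0.1479, -0.373, 0.3679]
ee_rot: [[-0.928, -0.359, 0.102], [-0.373, 0.892, -0.255], [0.001, -0.275, -0.962]]
wrist_force: [0.0, 0.0, 0.0]
gripper_width: 1.006
gripper_force: 0.0
```

```bash
python3 s.py
```

```text
2.05 [-38.716, -14.542, -24.901, 8.546, -65.93, -31.919] [0.1479, -0.373, 0.3679] r 0.4012 az -68.37 zaxis [ 0.102 -0.255 -0.962] [0. 0. 0.]
```

Request:
arm_command(
  motion=[
    [87,0,0,0,-0.14,0,0],
    [87,0,0,0,-0.14,0,0],
    [87,0,0,-45,0,0,0],
    [87,0,0,-45,0,0,0],
    [87,0,0,-45,0,0,0],
    [87,0,0,-45,0,0,0],
    [87,0,0,0,0,0,0],
  ],
)

```text
time_s: 2.75
tcp_pos: [0.1513, -0.378, 0.5561]
ee_rot: [[-0.929, -0.371, 0.006], [-0.371, 0.929, -0.009], [-0.002, -0.011, -1.0]]
wrist_force: [-1.2, 0.4, -0.6]
gripper_width: 1.0
gripper_force: 0.0
```

Request:
arm_command(
  motion=[
    [87,0,30,0,0,0,0],
    [87,0,30,0,0,0,0],
    [87,0,30,0,0,0,0],
    [87,0,30,0,0,0,0],
    [87,0,20,0,0,0,0],
    [87,0,0,0,0,0,0],
  ],
)

```text
time_s: 3.35
tcp_pos: [0.0977, -0.2449, 0.5517]
ee_rot: [[-0.927, -0.374, 0.004], [-0.374, 0.927, -0.002], [-0.003, -0.003, -1.0]]
wrist_force: [-0.0, 0.5, 0.5]
gripper_width: 0.998
gripper_force: 0.0
```

```bash
python3 s.py
```

```text
3.35 [-30.97, -18.973, 2.642, -0.014, -111.369, -37.074] [0.0977, -0.2449, 0.5517] r 0.2637 az -68.26 zaxis [ 0.004 -0.002 -1.   ] [-0.   0.5  0.5]
```

Sweep in an arc, in two calls.

Request:
arm_command(
  motion=[
    [87,-36,2.5,0,0,0,-0.14],
    [87,-36,2.5,0,0,0,-0.14],
    [87,-36,2.5,0,0,0,-0.14],
    [87,-36,2.5,0,0,0,-0.14],
    [87,-36,2.5,0,0,0,-0.14],
    [87,0,0,0,0,0,0],
  ],
)

```text
time_s: 3.95
tcp_pos: [0.2338, -0.1248, 0.5493]
ee_rot: [[-0.46, -0.888, -0.003], [-0.888, 0.46, 0.001], [0.001, 0.003, -1.0]]
wrist_force: [0.3, -1.1, -0.4]
gripper_width: 0.998
gripper_force: 0.0
```

Request:
arm_command(
  motion=[
    [87,-36,2.5,0,0,0,-0.14],
    [87,-36,2.5,0,0,0,-0.14],
    [87,-36,2.5,0,0,0,-0.14],
    [87,-36,2.5,0,0,0,-0.14],
    [87,-36,2.5,0,0,0,-0.14],
    [87,-36,2.5,0,0,0,-0.14],
    [87,0,0,0,0,0,0],
  ],
)

```text
time_s: 4.65
tcp_pos: [0.2451, 0.0858, 0.5496]
ee_rot: [[0.353, -0.936, -0.002], [-0.936, -0.353, -0.001], [0.0, 0.003, -1.0]]
wrist_force: [-0.2, -0.3, 0.3]
gripper_width: 1.001
gripper_force: 0.0
```

```bash
python3 s.py; cat > go.py <<'E'
from h import *
import sys
# go.py x y z yaw_y  -> tool shift (mm, axes as they stand) and rz (tool y to yaw_y mod 180)
x,y,z,w=map(float,sys.argv[1:5]);s=sense();p=np.array(s["tcp_pos"]);R=np.array(s["ee_rot"])
d=R.T@(np.array([x,y,z])-p)*1000
a=np.degrees(np.arctan2(R[1,1],R[0,1]));k=(w-a+90)%180-90
print("pos",np.round(p,4),"d",np.round(d,1),"yawy",round(a,1),"rz",round(-np.radians(k),3),"alt",round(-np.radians(k-180*np.sign(k)),3),"tilt fix",np.round([-R[2,1],R[2,0]],3),"j6",round(s["joints"][5]),"t",s["time_s"],"f",np.round(s["wrist_force"],1))
E
python3 go.py .502 .1745 .2 177.35
```

```text
4.65 [57.16, -19.308, 2.184, -0.082, -111.636, -36.535] [0.2451, 0.0858, 0.5496] r 0.2597 az 19.29 zaxis [-0.002 -0.001 -1.   ] [-0.2 -0.3  0.3]
pos [0.2451 0.0858 0.5496] d [   7.5 -272.6  348.8] yawy -159.3 rz 0.407 alt -2.735 tilt fix [-0.003  0.   ] j6 -37 t 4.65 f [-0.2 -0.3  0.3]
```

Request:
arm_command(
  motion=[
    [40,1,-34,43,0,0,0],
    [40,1,-34,43,0,0,0],
    [40,1,-34,43,0,0,0],
    [40,1,-34,43,0,0,0],
    [40,1,-34,43,0,0,0],
    [40,1,-34,43,0,0,0],
    [40,1,-34,43,0,0,0],
    [40,0,-34,43,0,0,0],
  ],
)

```text
time_s: 5.45
tcp_pos: [0.4829, 0.1587, 0.2344]
ee_rot: [[0.338, -0.941, -0.001], [-0.941, -0.338, -0.001], [0.001, 0.001, -1.0]]
wrist_force: [1.1, 0.4, -0.2]
gripper_width: 0.47
gripper_force: 0.0
```

Request:
arm_command(
  motion=[
    [40,0,0,10,0,0,0.136],
    [40,0,0,20,0,0,0.136],
    [40,0,0,20,0,0,0.135],
    [40,0,0,0,0,0,0],
  ],
)

```text
time_s: 5.85
tcp_pos: [0.4798, 0.1578, 0.1831]
ee_rot: [[-0.062, -0.998, -0.007], [-0.998, 0.062, -0.004], [0.005, 0.007, -1.0]]
wrist_force: [0.4, 0.2, 0.2]
gripper_width: 0.461
gripper_force: 0.0
```

```bash
python3 go.py .502 .1745 .057 177.35; python3 - <<'E'
from h import *
for r in syr(): print(*r)
save("scene","s2.png",[130,330,190,390],3)
E
```

```text
pos [0.4798 0.1578 0.1831] d [-18.6 -22.  125.9] yawy 176.5 rz -0.015 alt 3.126 tilt fix [-0.007  0.005] j6 -40 t 5.85 f [0.4 0.2 0.2]
[ 0.674  -0.0603] 7.8 [-0.012  0.012 -0.018 -0.012] 8
[ 0.5576 -0.0108] -2.8 [-0.012  0.012 -0.017  0.049] 9
[0.4862 0.4483] 7.6 [-0.01   0.01  -0.019 -0.014] 8
```

View pics/s2.png

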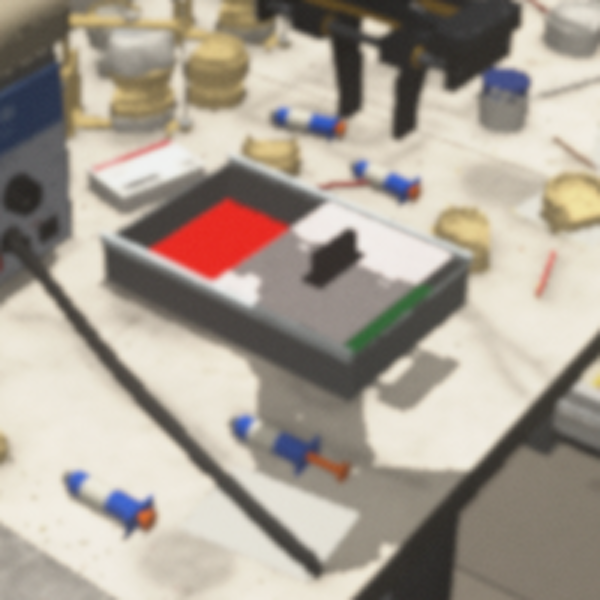

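Request:
arm_command(
  motion=[
    [40,-18.5,-22,0,0,0,-0.015],
    [40,0,0,40,-0.007,0.005,0],
    [40,0,0,40,0,0,0],
    [40,0,0,40,0,0,0],
    [40,0,0,5,0,0,0],
    [0,0,0,0,0,0,0],
    [0,0,0,0,0,0,0],
    [0,0,0,0,0,0,0],
  ],
)

```text
time_s: 6.75
tcp_pos: [0.5044, 0.1787, 0.0643]
ee_rot: [[-0.041, -0.999, -0.003], [-0.999, 0.041, -0.002], [0.002, 0.003, -1.0]]
wrist_force: [0.3, 0.3, -0.1]
gripper_width: 0.268
gripper_force: 0.0
```

```bash
python3 go.py .6164 .1691 .057 177.35; python3 -c "
from h import *
s=sense();print(s['gripper_width'],s['gripper_force'])"
```

```text
pos [0.5044 0.1787 0.0643] d [   4.9 -112.3    7. ] yawy 177.6 rz 0.005 alt -3.137 tilt fix [-0.003  0.002] j6 -39 t 6.75 f [ 0.3  0.3 -0.1]
0.26787506103603553 0.0
```

Request:
arm_command(
  motion=[
    [24,0,0,6,0,0,0],
    [0,0,0,0,0,0,0],
    [0,0,0,0,0,0,0],
    [0,0,0,0,0,0,0],
    [0,0,0,0,0,0,0],
    [0,0,0,0,0,0,0],
  ],
)

```text
time_s: 7.35
tcp_pos: [0.5032, 0.1779, 0.0561]
ee_rot: [[-0.042, -0.999, -0.006], [-0.999, 0.042, -0.004], [0.005, 0.006, -1.0]]
wrist_force: [1.0, -1.4, 0.4]
gripper_width: 0.134
gripper_force: 30.0
```

```bash
python3 go.py .6164 .1691 .058 177.35
```

```text
pos [0.5032 0.1779 0.0561] d [   4.  -113.5   -2.5] yawy 177.6 rz 0.004 alt -3.137 tilt fix [-0.006  0.005] j6 -39 t 7.35 f [ 1.  -1.4  0.4]
```

Request:
arm_command(
  motion=[
    [0,0,-20,0,0,0,0],
    [0,0,-25,0,0,0,0],
    [0,0,-25,0,0,0,0],
    [0,0,-25,0,0,0,0],
    [0,0,-14,0,0,0,0],
    [0,0,-5,0,0,0,0],
    [0,0,0,0,0,0,0],
  ],
)

```text
time_s: 8.05
tcp_pos: [0.6142, 0.1728, 0.0561]
ee_rot: [[-0.042, -0.999, -0.013], [-0.999, 0.043, -0.006], [0.007, 0.013, -1.0]]
wrist_force: [-9.1, 1.0, 11.2]
gripper_width: 0.137
gripper_force: 30.0
```

```bash
python3 go.py .6164 .1691 .058 177.35
```

```text
pos [0.6142 0.1728 0.0561] d [ 3.6 -2.3 -1.9] yawy 177.6 rz 0.004 alt -3.138 tilt fix [-0.013  0.007] j6 -33 t 8.05 f [-9.1  1.  11.2]
```

Request:
arm_command(
  motion=[
    [40,0,1,0,0,0,0],
    [40,0,0,0,0,0,0],
    [40,0,0,0,0,0,0],
    [40,0,0,-40,0,0,0],
    [40,0,0,-45,0,0,0],
    [40,0,0,-20,0,0,0],
    [40,0,0,0,0,0,0],
  ],
)

```text
time_s: 8.75
tcp_pos: [0.6186, 0.1743, 0.1643]
ee_rot: [[-0.041, -0.999, 0.0], [-0.999, 0.041, -0.001], [0.001, -0.0, -1.0]]
wrist_force: [0.5, -0.2, 0.2]
gripper_width: 0.459
gripper_force: 0.0
```

```bash
cat >> h.py <<'E'
def syr2(im=None,cam="top"):
    if im is None: im=capture(cam)
    hsv=cv2.cvtColor(im,cv2.COLOR_RGB2HSV)
    b=cv2.inRange(hsv,(100,110,50),(128,255,255))
    n,l=cv2.connectedComponents(cv2.morphologyEx(b,cv2.MORPH_CLOSE,np.ones((13,13))))
    o=cv2.inRange(hsv,(3,140,110),(18,255,255));O=np.argwhere(o)
    O=np.array([px2w(cam,*q,.009)[:2] for q in O]).reshape(-1,2);out=[]
    for i in range(1,n):
        Q=np.argwhere((l==i)&(b>0))
        if not 40<len(Q)<400: continue
        P=np.array([px2w(cam,*q,.012)[:2] for q in Q]);m=P.mean(0)
        near=O[np.linalg.norm(O-m,axis=1)<.09]
        if len(near)<2: continue
        w,v=np.linalg.eigh(np.cov(P.T));a=v[:,1]
        if (near.mean(0)-m)@a>0:a=-a
        e=(P-m)@a; nose=P[e>e.max()-.012].mean(0); base=P[(e>e.min()+.006)&(e<e.min()+.022)].mean(0)
        a=(nose-base)/np.linalg.norm(nose-base);e=(P-m)@a
        org=m+a*((e.max()+e.min())/2+.0015); lat=np.array([-a[1],a[0]])
        org+=lat*(((nose+base)/2-org)@lat)
        q=(near-org)@a;q=q[q<-.025]
        out.append((np.round(org,4),"yaw",round(float(np.degrees(np.arctan2(a[1],a[0]))),1),"len",round(float(np.ptp(e)),4),"plend",np.round(q.min() if len(q) else 0,3)))
    return out
E
python3 - <<'E'
from h import *
im=cv2.resize(cv2.imread("pics/top1.png"),(560,420),interpolation=cv2.INTER_AREA)[:,:,::-1].copy()
print("first");[print(*r) for r in syr2(im)]
print("now");[print(*r) for r in syr2()]
capture("scene")
for d in find_in("syringe_1","scene"): print(round(d["p"],2),np.round(d["location"]),np.round(px2w("scene",*d["location"],.009)[:2],3))
print("scene");[print(*r) for r in syr2(None,"scene")]
E
python3 s.py
```

```text
first
[ 0.6931 -0.0566] yaw 13.5 len 0.0589 plend -0.039
[ 0.5769 -0.0125] yaw -4.6 len 0.0592 plend -0.036
[0.5054 0.4474] yaw -0.1 len 0.0586 plend -0.038
[0.449  0.3331] yaw 1.3 len 0.0563 plend -0.059
now
[ 0.6931 -0.0564] yaw 12.8 len 0.059 plend -0.039
[ 0.5769 -0.0125] yaw -4.6 len 0.0592 plend -0.036
[0.4879 0.4484] yaw 6.3 len 0.0244 plend 0
0.72 [187. 319.] [ 0.577 -0.026]
0.69 [171. 293.] [ 0.687 -0.057]
0.58 [295. 230.] [0.496 0.441]
0.53 [275. 280.] [0.45  0.329]
scene
[0.4297 0.3346] yaw -19.0 len 0.0292 plend -0.041
[0.4876 0.4485] yaw -11.6 len 0.0273 plend 0
8.95 [30.177, 26.892, -2.614, -0.007, -61.177, -32.599] [0.6155, 0.1731, 0.1582] r 0.6393 az 15.71 zaxis [-0.01  -0.006 -1.   ] [-0.1  0.1 -0. ]
```

Request:
arm_command(
  motion=[
    [40,-31,34.6,0,0,0,0],
    [40,-31,34.6,0,0,0,0],
    [40,-31,34.6,0,0,0,0],
    [40,-31,34.6,0,0,0,0],
    [40,-29,34.6,0,0,0,0],
    [40,0,0,0,0,0,0.14],
    [40,0,0,0,0,0,0.14],
    [40,0,0,0,0,0,0.14],
  ],
)

```text
time_s: 9.75
tcp_pos: [0.4489, 0.3335, 0.1588]
ee_rot: [[-0.45, -0.893, -0.009], [-0.893, 0.45, -0.007], [0.011, 0.005, -1.0]]
wrist_force: [0.9, -0.5, -0.3]
gripper_width: 0.459
gripper_force: 0.0
```

Request:
arm_command(
  motion=[
    [40,0,0,0,0,0,0.14],
    [40,0,0,0,0,0,0.14],
    [40,0,0,0,0,0,0.14],
    [40,0,0,0,0,0,0.14],
    [40,0,0,0,0,0,0.14],
    [40,0,0,0,0,0,0.14],
    [40,0,0,0,0,0,0.14],
    [40,0,0,0,0,0,0.11],
  ],
)

```text
time_s: 10.55
tcp_pos: [0.4494, 0.3329, 0.1587]
ee_rot: [[-1.0, -0.014, -0.009], [-0.014, 1.0, -0.007], [0.01, -0.007, -1.0]]
wrist_force: [0.2, -0.1, -0.0]
gripper_width: 0.457
gripper_force: 0.0
```

```bash
python3 go.py .449 .333 .011 91.3;python3 s.py; python3 - <<'E'
from h import *
save("scene","s3.png",[180,330,180,380],3.5)
E
```

```text
pos [0.4494 0.3329 0.1587] d [ -1.    1.2 147.7] yawy 90.8 rz -0.009 alt 3.133 tilt fix [0.007 0.01 ] j6 -142 t 10.55 f [ 0.2 -0.1 -0. ]
10.55 [53.031, 19.631, -14.228, -0.215, -56.807, -142.132] [0.4494, 0.3329, 0.1587] r 0.5593 az 36.53 zaxis [-0.009 -0.007 -1.   ] [ 0.2 -0.1 -0. ]
```

View pics/s3.png

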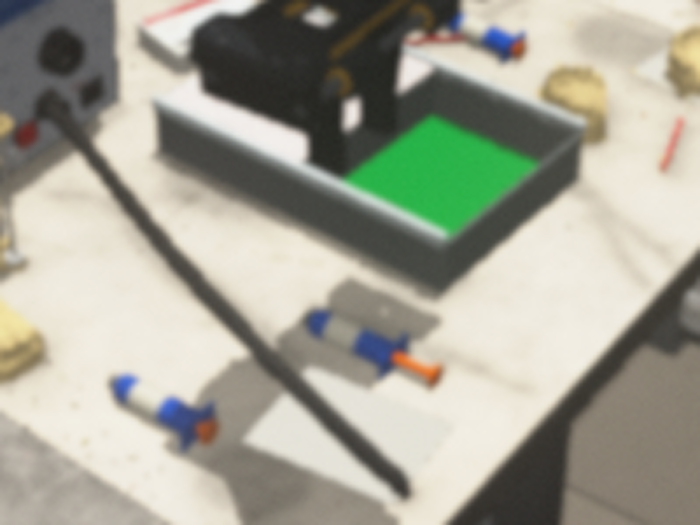

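Request:
arm_command(
  motion=[
    [40,-1,1,45,0,0,0],
    [40,0,0,45,0,0,0],
    [40,0,0,40,0,0,0],
    [40,0,0,12,0,0,0],
    [40,0,0,0,0,0,0],
  ],
)

```text
time_s: 11.1
tcp_pos: [0.449, 0.3326, 0.0163]
ee_rot: [[-1.0, -0.02, -0.011], [-0.02, 1.0, -0.009], [0.011, -0.009, -1.0]]
wrist_force: [-0.1, -0.1, 0.7]
gripper_width: 0.459
gripper_force: 0.0
```

```bash
python3 go.py .449 .333 .010 91.3
```

```text
pos [0.449  0.3326 0.0163] d [-0.1  0.4  6.2] yawy 91.1 rz -0.003 alt 3.139 tilt fix [0.009 0.011] j6 -142 t 11.1 f [-0.1 -0.1  0.7]
```

Request:
arm_command(
  motion=[
    [40,0,0,6,0,0,0],
    [0,0,0,0,0,0,0],
    [0,0,0,0,0,0,0],
    [0,0,0,0,0,0,0],
    [0,0,0,0,0,0,0],
    [0,0,0,0,0,0,0],
    [0,0,0,0,0,0,0],
  ],
)

```text
time_s: 11.8
tcp_pos: [0.4502, 0.3343, 0.0134]
ee_rot: [[-1.0, -0.019, -0.006], [-0.019, 1.0, -0.004], [0.006, -0.004, -1.0]]
wrist_force: [-2.3, -1.1, 5.8]
gripper_width: 0.197
gripper_force: 29.9
```

Request:
arm_command(
  motion=[
    [0,0,0,-20,0,0,0],
    [0,0,0,-40,0,0,0],
    [0,0,0,-40,0,0,0],
    [0,0,0,-10,0,0,0],
    [0,0,0,0,0,0,0],
  ],
)

```text
time_s: 12.3
tcp_pos: [0.4513, 0.3353, 0.1243]
ee_rot: [[-1.0, -0.019, -0.005], [-0.019, 1.0, -0.001], [0.005, -0.001, -1.0]]
wrist_force: [1.0, -0.3, -1.7]
gripper_width: 0.198
gripper_force: 29.9
```

```bash
python3 - <<'E'
import numpy as np
c=np.array([.6142-.062*.9989,.1728+.062*.0463]);print("case",c)
E
python3 go.py .504 .1745 .12 87.35;python3 - <<'E'
from h import *
save("scene","s4.png",[180,330,180,380],3)
E
```

```text
case [0.5522682 0.1756706]
pos [0.4513 0.3353 0.1243] d [ -49.7 -161.7    4.2] yawy 91.1 rz 0.065 alt -3.077 tilt fix [0.001 0.005] j6 -142 t 12.3 f [ 1.  -0.3 -1.7]
```

View pics/s4.png

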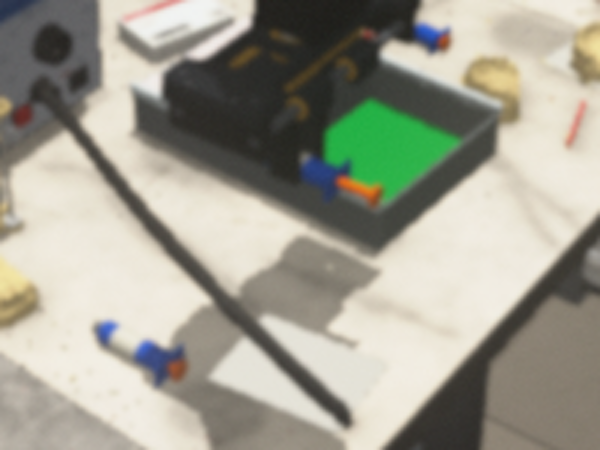

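Request:
arm_command(
  motion=[
    [0,-12.5,-40,0,0,0,0.02],
    [0,-12.5,-40,0,0,0,0.02],
    [0,-12.5,-40,0,0,0,0.025],
    [0,-5,-40,0,0,0,0],
    [0,0,0,0,0,0,0],
  ],
)

```text
time_s: 12.85
tcp_pos: [0.4891, 0.1693, 0.1203]
ee_rot: [[-0.999, 0.052, -0.014], [0.052, 0.999, -0.008], [0.013, -0.009, -1.0]]
wrist_force: [-1.1, -0.6, 0.1]
gripper_width: 0.197
gripper_force: 29.9
```

```bash
python3 go.py .504 .1745 .018 87.35; python3 -c "
from h import *
s=sense();print(s['gripper_width'],s['gripper_force'])"
```

```text
pos [0.4891 0.1693 0.1203] d [-15.9   6.9 102. ] yawy 87.0 rz -0.005 alt 3.136 tilt fix [0.009 0.013] j6 -130 t 12.85 f [-1.1 -0.6  0.1]
0.1972990053927905 29.927357733249664
```

Request:
arm_command(
  motion=[
    [0,-16,7,0,0,0,0],
    [0,0,0,35,0,0,0],
    [0,0,0,35,0,0,0],
    [0,0,0,20,0,0,0],
    [0,0,0,0,0,0,0],
  ],
)

```text
time_s: 13.35
tcp_pos: [0.5036, 0.1783, 0.0281]
ee_rot: [[-0.999, 0.047, -0.016], [0.047, 0.999, -0.011], [0.016, -0.011, -1.0]]
wrist_force: [0.2, -0.8, -0.4]
gripper_width: 0.196
gripper_force: 29.9
```

```bash
python3 go.py .504 .1745 .0175 87.35; python3 -c "
from h import *
s=sense();print(s['gripper_width'],s['gripper_force'])
save('scene','s5.png',[150,300,230,430],3)"
```

```text
pos [0.5036 0.1783 0.0281] d [-0.8 -3.6 10.6] yawy 87.3 rz -0.0 alt 3.141 tilt fix [0.011 0.016] j6 -129 t 13.35 f [ 0.2 -0.8 -0.4]
0.19639754499353868 29.928049743175507
```

View pics/s5.png

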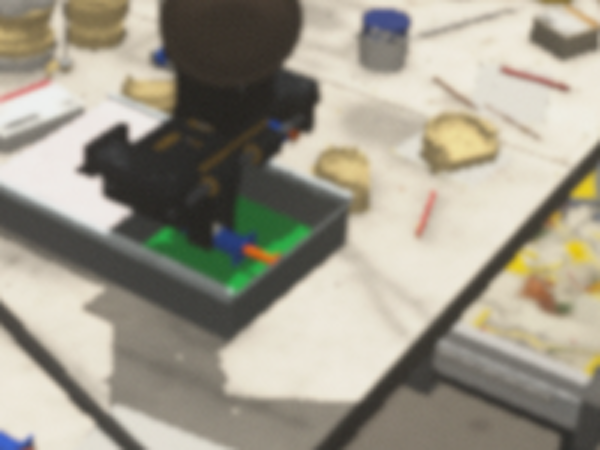

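Request:
arm_command(
  motion=[
    [0,0,0,6,0,0,0],
    [0,0,0,4,0,0,0],
    [0,0,0,0,0,0,0],
  ],
)

```text
time_s: 13.7
tcp_pos: [0.5068, 0.1801, 0.023]
ee_rot: [[-0.999, 0.046, -0.007], [0.046, 0.999, -0.004], [0.007, -0.005, -1.0]]
wrist_force: [-0.2, -0.8, -0.2]
gripper_width: 0.193
gripper_force: 29.9
```

Request:
arm_command(
  motion=[
    [30,0,0,0,0,0,0],
    [30,0,0,0,0,0,0],
    [30,0,0,0,0,0,0],
    [30,0,0,-25,0,0,0],
    [30,0,0,-40,0,0,0],
    [30,0,0,-45,0,0,0],
    [30,0,0,0,0,0,0],
  ],
)

```text
time_s: 14.4
tcp_pos: [0.5115, 0.1827, 0.1396]
ee_rot: [[-0.999, 0.045, 0.005], [0.045, 0.999, 0.002], [-0.005, 0.002, -1.0]]
wrist_force: [0.5, -0.1, -0.5]
gripper_width: 0.341
gripper_force: 0.0
```

```bash
python3 go.py .6142 .1728 .057 177.35
```

```text
pos [0.5115 0.1827 0.1396] d [-102.6   -5.5   83.1] yawy 87.4 rz -1.569 alt 1.572 tilt fix [-0.002 -0.005] j6 -129 t 14.4 f [ 0.5 -0.1 -0.5]
```

Request:
arm_command(
  motion=[
    [40,-34,-2,0,0,0,0],
    [40,-34,-2,0,0,0,0],
    [40,-34,-2,0,0,0,0],
    [40,0,0,0,0,0,-0.142],
    [40,0,0,0,0,0,-0.142],
    [40,0,0,0,0,0,-0.142],
    [40,0,0,0,0,0,-0.142],
    [40,0,0,0,0,0,-0.142],
  ],
)

```text
time_s: 15.2
tcp_pos: [0.609, 0.1697, 0.1317]
ee_rot: [[-0.784, -0.621, -0.008], [-0.621, 0.784, -0.005], [0.009, 0.001, -1.0]]
wrist_force: [-0.5, -0.4, -0.4]
gripper_width: 0.463
gripper_force: 0.0
```

Request:
arm_command(
  motion=[
    [40,0,0,0,0,0,-0.142],
    [40,0,0,0,0,0,-0.142],
    [40,0,0,0,0,0,-0.142],
    [40,0,0,0,0,0,-0.142],
    [40,0,0,0,0,0,-0.142],
    [40,0,0,0,0,0,-0.142],
    [40,0,0,0,0,0,0],
  ],
)

```text
time_s: 15.9
tcp_pos: [0.609, 0.1698, 0.1318]
ee_rot: [[-0.055, -0.998, -0.007], [-0.998, 0.055, -0.005], [0.005, 0.007, -1.0]]
wrist_force: [-0.9, 0.4, -0.2]
gripper_width: 0.459
gripper_force: 0.0
```

```bash
python3 go.py .6142 .1728 .057 177.35; python3 - <<'E'
from h import *
a=save("scene","tmp.png")[180:300,230:400];b=capture("top")[190:290,230:330]
for r in syr2():print(*r)
cv2.imwrite("pics/s6.png",np.hstack([cv2.resize(a,(480,340)),cv2.resize(b,(320,340))])[:,:,::-1])
E
```

```text
pos [0.609  0.1698 0.1318] d [-3.7 -5.5 74.8] yawy 176.8 rz -0.009 alt 3.133 tilt fix [-0.007  0.005] j6 -33 t 15.9 f [-0.9  0.4 -0.2]
[ 0.6931 -0.0565] yaw 13.1 len 0.059 plend -0.039
[ 0.577  -0.0125] yaw -4.6 len 0.059 plend -0.036
[0.5062 0.1807] yaw -4.4 len 0.0596 plend -0.061
[0.488  0.4483] yaw 13.3 len 0.0251 plend 0
```

View pics/s6.png

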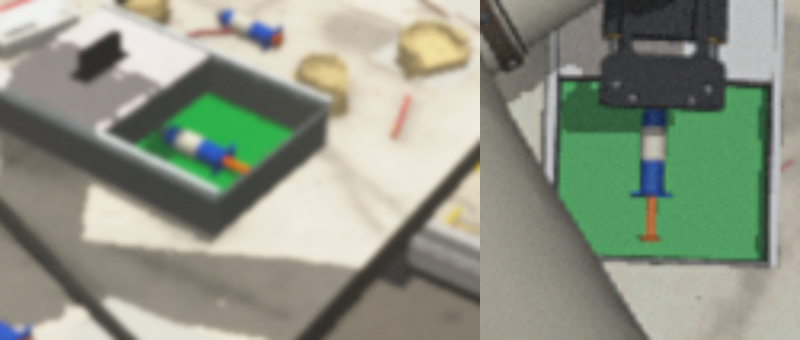

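The full syringe lies in the store bay, plunger still out (~-0.061). Now close the cover.

Request:
arm_command(
  motion=[
    [40,-4,-5,0,0,0,-0.009],
    [40,0,0,35,0,0,0],
    [40,0,0,30,0,0,0],
    [40,0,0,8,0,0,0],
    [20,0,0,0,0,0,0],
    [0,0,0,0,0,0,0],
    [0,0,0,0,0,0,0],
    [0,0,0,0,0,0,0],
  ],
)

```text
time_s: 16.85
tcp_pos: [0.6147, 0.1736, 0.0607]
ee_rot: [[-0.046, -0.999, -0.005], [-0.999, 0.046, -0.003], [0.004, 0.004, -1.0]]
wrist_force: [-0.8, -0.2, 0.1]
gripper_width: 0.186
gripper_force: 0.0
```

Request:
arm_command(
  motion=[
    [0,0,0,0,0,0,0],
    [0,0,0,0,0,0,0],
    [0,0,0,0,0,0,0],
  ],
)

```text
time_s: 17.15
tcp_pos: [0.6142, 0.1735, 0.0604]
ee_rot: [[-0.046, -0.999, -0.006], [-0.999, 0.046, -0.004], [0.004, 0.006, -1.0]]
wrist_force: [-2.6, 1.0, 5.8]
gripper_width: 0.133
gripper_force: 30.0
```

```bash
python3 go.py .4903 .1785 .057 177.35; python3 -c "
from h import *
s=sense();print(s['gripper_width'],s['gripper_force'])"
```

```text
pos [0.6142 0.1735 0.0604] d [  0.7 124.    4.1] yawy 177.4 rz 0.001 alt -3.141 tilt fix [-0.006  0.004] j6 -33 t 17.15 f [-2.6  1.   5.8]
0.13270142681209895 29.99951273202896
```

Request:
arm_command(
  motion=[
    [0,0,18,0,0,0,0],
    [0,0,25,0,0,0,0],
    [0,0,25,0,0,0,0],
    [0,0,25,0,0,0,0],
    [0,0,20,0,0,0,0],
    [0,0,11,0,0,0,0],
    [0,0,5,0,0,0,0],
    [0,0,0,0,0,0,0],
  ],
)

```text
time_s: 17.95
tcp_pos: [0.4902, 0.1793, 0.0604]
ee_rot: [[-0.044, -0.999, 0.003], [-0.999, 0.044, -0.003], [0.003, -0.003, -1.0]]
wrist_force: [17.7, -8.0, -10.2]
gripper_width: 0.134
gripper_force: 30.0
```

```bash
python3 go.py .4903 .1785 .057 177.35
```

```text
pos [0.4902 0.1793 0.0604] d [ 0.8 -0.2  3.4] yawy 177.5 rz 0.002 alt -3.139 tilt fix [0.003 0.003] j6 -41 t 17.95 f [ 17.7  -8.  -10.2]
```

Request:
arm_command(
  motion=[
    [0,0,-3,0,0,0,0],
    [36,0,0,0,0,0,0],
    [36,0,0,0,0,0,0],
    [36,0,0,0,0,0,0],
    [36,0,0,-40,0,0,0],
    [36,0,0,-45,0,0,0],
    [36,0,0,-10,0,0,0],
    [36,0,0,0,0,0,0],
  ],
)

```text
time_s: 18.75
tcp_pos: [0.4892, 0.1802, 0.1569]
ee_rot: [[-0.046, -0.999, -0.004], [-0.999, 0.046, -0.002], [0.002, 0.004, -1.0]]
wrist_force: [0.5, 0.3, -0.2]
gripper_width: 0.41
gripper_force: 0.0
```

```bash
python3 go.py .505 .4475 .011 90; python3 - <<'E'
from h import *
for r in syr2():print(*r)
capture("scene")
for d in find_in("syringe_1","scene"): print(round(d["p"],2),np.round(d["location"]),np.round(px2w("scene",*d["location"],.009)[:2],3))
E
```

```text
pos [0.4892 0.1802 0.1569] d [-268.    -4.2  145.3] yawy 177.4 rz 1.525 alt -1.616 tilt fix [-0.004  0.002] j6 -41 t 18.75 f [ 0.5  0.3 -0.2]
[ 0.6931 -0.0564] yaw 12.8 len 0.059 plend -0.039
[ 0.5769 -0.0125] yaw -4.6 len 0.0592 plend -0.036
[0.5055 0.4483] yaw -0.5 len 0.0586 plend -0.038
0.64 [170. 288.] [ 0.7   -0.052]
0.63 [191. 323.] [ 0.559 -0.015]
0.51 [296. 229.] [0.495 0.444]
```

Request:
arm_command(
  motion=[
    [26,-38,-5,0,0,0,0],
    [26,-40,-5,0,0,0,0],
    [26,-40,-3,0,0,0,0],
    [26,-40,-3,0,0,0,0],
    [26,-40,0,0,0,0,0],
    [26,-40,0,0,0,0,0],
    [26,-30,0,0,0,0,0.14],
    [26,0,0,0,0,0,0.14],
  ],
)

```text
time_s: 19.7
tcp_pos: [0.5159, 0.4494, 0.1496]
ee_rot: [[-0.323, -0.947, -0.01], [-0.947, 0.323, -0.008], [0.01, 0.007, -1.0]]
wrist_force: [-0.3, -1.3, -0.7]
gripper_width: 0.295
gripper_force: 0.0
```

Request:
arm_command(
  motion=[
    [26,0,0,0,0,0,0.14],
    [26,0,0,0,0,0,0.14],
    [26,0,0,0,0,0,0.14],
    [26,0,0,0,0,0,0.14],
    [26,0,0,0,0,0,0.14],
    [26,0,0,0,0,0,0.14],
    [26,0,0,0,0,0,0.14],
    [26,0,0,0,0,0,0.14],
  ],
)

```text
time_s: 20.5
tcp_pos: [0.5161, 0.4456, 0.1505]
ee_rot: [[-0.993, -0.119, -0.01], [-0.119, 0.993, -0.008], [0.011, -0.007, -1.0]]
wrist_force: [0.3, 0.3, 0.3]
gripper_width: 0.296
gripper_force: 0.0
```

```bash
python3 go.py .5175 .4485 .012 90; python3 -c "
from h import *
s=sense();print(s['gripper_width'],s['gripper_force'])"
```

```text
pos [0.5161 0.4456 0.1505] d [ -3.3   3.7 138.5] yawy 96.8 rz 0.119 alt -3.023 tilt fix [0.007 0.011] j6 -137 t 20.5 f [0.3 0.3 0.3]
0.29580824133655376 0.0
```

Request:
arm_command(
  motion=[
    [26,-3,3.5,0,0.007,0.011,0.119],
    [26,0,0,40,0,0,0],
    [26,0,0,40,0,0,0],
    [26,0,0,25,0,0,0],
    [26,0,0,0,0,0,0],
  ],
)

```text
time_s: 21.0
tcp_pos: [0.5145, 0.4454, 0.0412]
ee_rot: [[-1.0, -0.005, -0.027], [-0.004, 1.0, -0.023], [0.027, -0.023, -0.999]]
wrist_force: [-0.1, 0.2, 0.5]
gripper_width: 0.298
gripper_force: 0.0
```

```bash
python3 go.py .5175 .4485 .012 90;python3 - <<'E'
from h import *
a=save("scene","tmp.png")[240:340,170:290]
cv2.imwrite("pics/s7.png",cv2.resize(a,(720,600))[:,:,::-1])
E
```

```text
pos [0.5145 0.4454 0.0412] d [-3.8  3.8 29.1] yawy 90.3 rz 0.005 alt -3.136 tilt fix [0.023 0.027] j6 -144 t 21.0 f [-0.1  0.2  0.5]
```

View pics/s7.png

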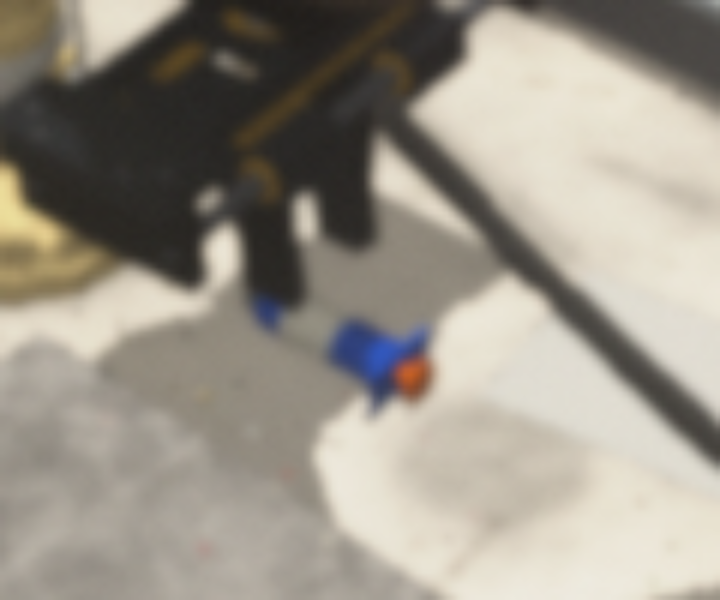

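Request:
arm_command(
  motion=[
    [26,-3.5,3.5,0,-0.02,-0.023,0],
    [26,0,0,12,0,0,0],
    [26,0,0,8,0,0,0],
    [26,0,0,0,0,0,0],
  ],
)

```text
time_s: 21.45
tcp_pos: [0.5205, 0.4518, 0.0269]
ee_rot: [[-1.0, -0.005, 0.003], [-0.005, 1.0, 0.005], [-0.003, 0.005, -1.0]]
wrist_force: [0.5, -0.4, 0.0]
gripper_width: 0.299
gripper_force: 0.0
```

```bash
sed -i 's/np.round(\[-R\[2,1\],R\[2,0\]\],3)/np.round([R[2,1],-R[2,0]],3)/' go.py; python3 go.py .5175 .4485 .012 90
```

```text
pos [0.5205 0.4518 0.0269] d [ 3.1 -3.4 14.8] yawy 90.3 rz 0.005 alt -3.136 tilt fix [0.005 0.003] j6 -144 t 21.45 f [ 0.5 -0.4  0. ]
```

Request:
arm_command(
  motion=[
    [26,3,-3,4,0,0,0],
    [26,0,0,5,0,0,0],
    [26,0,0,0,0,0,0],
    [26,0,0,0,0,0,0],
  ],
)

```text
time_s: 21.85
tcp_pos: [0.5183, 0.4497, 0.0193]
ee_rot: [[-1.0, -0.006, 0.005], [-0.006, 1.0, 0.008], [-0.005, 0.008, -1.0]]
wrist_force: [-0.3, -0.9, -0.2]
gripper_width: 0.297
gripper_force: 0.0
```

```bash
python3 go.py .5175 .4485 .012 90
```

```text
pos [0.5183 0.4497 0.0193] d [ 0.9 -1.3  7.3] yawy 90.3 rz 0.006 alt -3.136 tilt fix [0.008 0.005] j6 -144 t 21.85 f [-0.3 -0.9 -0.2]
```

Request:
arm_command(
  motion=[
    [26,1,-1,7,0,0,0],
    [0,0,0,0,0,0,0],
    [0,0,0,0,0,0,0],
    [0,0,0,0,0,0,0],
    [0,0,0,0,0,0,0],
    [0,0,0,0,0,0,0],
  ],
)

```text
time_s: 22.45
tcp_pos: [0.5174, 0.4488, 0.0124]
ee_rot: [[-1.0, -0.006, 0.005], [-0.006, 1.0, 0.008], [-0.005, 0.008, -1.0]]
wrist_force: [-0.7, -0.4, 0.5]
gripper_width: 0.198
gripper_force: 30.0
```

Request:
arm_command(
  motion=[
    [0,0,0,-20,0,0,0],
    [0,0,0,-40,0,0,0],
    [0,0,0,-40,0,0,0],
    [0,0,0,-30,0,0,0],
    [0,0,0,0,0,0,0],
  ],
)

```text
time_s: 22.95
tcp_pos: [0.5189, 0.45, 0.1488]
ee_rot: [[-1.0, -0.007, 0.013], [-0.007, 1.0, 0.016], [-0.013, 0.016, -1.0]]
wrist_force: [0.3, -0.0, -0.0]
gripper_width: 0.197
gripper_force: 30.0
```

```bash
python3 go.py .6245 .214 .13 87.35; python3 -c "
from h import *
s=sense();print(s['gripper_width'],s['gripper_force'])"
```

```text
pos [0.5189 0.45   0.1488] d [-103.8 -236.9   16.4] yawy 90.4 rz 0.053 alt -3.089 tilt fix [0.016 0.013] j6 -144 t 22.95 f [ 0.3 -0.  -0. ]
0.19697794216714873 29.99788463115692
```

Request:
arm_command(
  motion=[
    [0,-18,-40,0,0,0,0.025],
    [0,-18,-40,0,0,0,0.025],
    [0,-18,-40,0,0,0,0],
    [0,-18,-40,0,0,0,0],
    [0,-18,-40,0,0,0,0],
    [0,-7,-33,0,-0.01,-0.01,0],
    [0,0,0,0,0,0,0],
  ],
)

```text
time_s: 23.65
tcp_pos: [0.6061, 0.2074, 0.14]
ee_rot: [[-0.999, 0.05, 0.013], [0.05, 0.999, 0.016], [-0.012, 0.017, -1.0]]
wrist_force: [0.4, 0.3, -1.4]
gripper_width: 0.195
gripper_force: 30.0
```

```bash
python3 go.py .628 .211 .02 87.35; python3 -c "
from h import *
s=sense();print(s['gripper_width'],s['gripper_force'])
print(syr2())"
```

```text
pos [0.6061 0.2074 0.14  ] d [-20.2   2.6 120.3] yawy 87.2 rz -0.003 alt 3.138 tilt fix [0.017 0.012] j6 -126 t 23.65 f [ 0.4  0.3 -1.4]
0.19497709386292003 29.997468888759613
[(array([ 0.6934, -0.0563]), 'yaw', 13.1, 'len', 0.0595, 'plend', np.float64(-0.039)), (array([ 0.577 , -0.0125]), 'yaw', -4.6, 'len', 0.059, 'plend', np.float64(-0.036)), (array([0.5927, 0.2124]), 'yaw', 0.9, 'len', 0.0244, 'plend', np.int64(0))]
```

Request:
arm_command(
  motion=[
    [0,-20,2.5,0,0.016,0.012,0],
    [0,0,0,0,0,0,0],
    [0,0,0,35,0,0,0],
    [0,0,0,35,0,0,0],
    [0,0,0,20,0,0,0],
    [0,0,0,0,0,0,0],
  ],
)

```text
time_s: 24.3
tcp_pos: [0.6236, 0.2134, 0.0471]
ee_rot: [[-0.999, 0.044, -0.005], [0.044, 0.999, -0.002], [0.005, -0.002, -1.0]]
wrist_force: [-1.0, -0.4, -0.6]
gripper_width: 0.198
gripper_force: 30.0
```

```bash
python3 go.py .628 .211 .0165 87.35; python3 - <<'E'
from h import *
s=sense();print(s['gripper_width'],s['gripper_force'])
a=save("scene","tmp.png")[180:300,200:320]
cv2.imwrite("pics/s8.png",cv2.resize(a,(600,600))[:,:,::-1])
E
```

```text
pos [0.6236 0.2134 0.0471] d [-4.6 -2.2 30.6] yawy 87.5 rz 0.003 alt -3.139 tilt fix [-0.002 -0.005] j6 -125 t 24.3 f [-1.  -0.4 -0.6]
0.19751991782288894 29.997931122779846
```

View pics/s8.png

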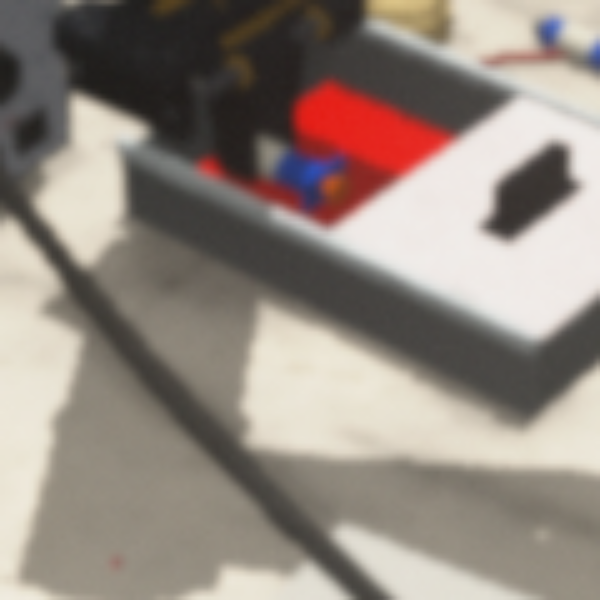

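Request:
arm_command(
  motion=[
    [0,-4,-2,12,0,0,0],
    [0,0,0,10,0,0,0],
    [0,0,0,4,0,0,0],
    [0,0,0,0,0,0,0],
    [0,0,0,0,0,0,0],
  ],
)

```text
time_s: 24.85
tcp_pos: [0.6309, 0.2117, 0.0256]
ee_rot: [[-0.999, 0.044, 0.003], [0.044, 0.999, 0.002], [-0.003, 0.002, -1.0]]
wrist_force: [-0.8, -0.2, -0.9]
gripper_width: 0.197
gripper_force: 30.0
```

```bash
python3 go.py .628 .211 .0165 87.35
```

```text
pos [0.6309 0.2117 0.0256] d [ 2.9 -0.8  9.1] yawy 87.5 rz 0.002 alt -3.14 tilt fix [0.002 0.003] j6 -125 t 24.85 f [-0.8 -0.2 -0.9]
```

Request:
arm_command(
  motion=[
    [0,2,0,5,0,0,0],
    [0,0,0,4,0,0,0],
    [0,0,0,0,0,0,0],
  ],
)

```text
time_s: 25.15
tcp_pos: [0.6285, 0.2117, 0.016]
ee_rot: [[-0.999, 0.044, 0.003], [0.044, 0.999, 0.002], [-0.003, 0.002, -1.0]]
wrist_force: [0.1, -0.2, -0.3]
gripper_width: 0.195
gripper_force: 30.0
```

Request:
arm_command(
  motion=[
    [26,0,0,0,0,0,0],
    [26,0,0,0,0,0,0],
    [26,0,0,-20,0,0,0],
    [26,0,0,-45,0,0,0],
    [26,0,0,-45,0,0,0],
    [26,0,0,-10,0,0,0],
    [26,0,0,0,0,0,0],
  ],
)

```text
time_s: 25.85
tcp_pos: [0.6295, 0.2122, 0.1393]
ee_rot: [[-0.999, 0.044, 0.008], [0.044, 0.999, 0.005], [-0.008, 0.005, -1.0]]
wrist_force: [-0.2, -0.4, -1.7]
gripper_width: 0.298
gripper_force: 0.0
```

```bash
python3 go.py .577 -.0125 .012 85.4
```

```text
pos [0.6295 0.2122 0.1393] d [  43.5 -227.4  125.8] yawy 87.5 rz 0.036 alt -3.106 tilt fix [0.005 0.008] j6 -125 t 25.85 f [-0.2 -0.4 -1.7]
```

Request:
arm_command(
  motion=[
    [40,8,-40,0,0,0,0.018],
    [40,8,-40,0,0,0,0.018],
    [40,8,-40,0,0,0,0],
    [40,8,-40,0,0,0,0],
    [40,8,-40,0,0,0,0],
    [40,0,-20,0,0,0,0],
    [40,0,0,0,0,0,0],
  ],
)

```text
time_s: 26.55
tcp_pos: [0.5709, -0.0078, 0.1337]
ee_rot: [[-0.996, 0.084, -0.001], [0.084, 0.996, 0.001], [0.002, 0.001, -1.0]]
wrist_force: [0.4, 1.2, -0.8]
gripper_width: 0.458
gripper_force: 0.0
```

```bash
python3 go.py .577 -.0125 .012 85.4; python3 - <<'E'
from h import *
[print(*r) for r in syr2()]
capture("scene")
for d in find_in("syringe_1","scene"): print(round(d["p"],2),np.round(d["location"]),np.round(px2w("scene",*d["location"],.009)[:2],3))
E
```

```text
pos [ 0.5709 -0.0078  0.1337] d [ -6.6  -4.3 121.7] yawy 85.2 rz -0.004 alt 3.138 tilt fix [ 0.001 -0.002] j6 -110 t 26.55 f [ 0.4  1.2 -0.8]
0.67 [171. 295.] [ 0.682 -0.061]
0.47 [187. 317.] [ 0.583 -0.024]
0.39 [220. 257.] [0.616 0.197]
```

Request:
arm_command(
  motion=[
    [40,-6.5,-4,0,0,0,0],
    [40,0,0,40,0,0,0],
    [40,0,0,40,0,0,0],
    [40,0,0,22,0,0,0],
    [40,0,0,8,0,0,0],
    [40,0,0,0,0,0,0],
    [40,0,0,0,0,0,0],
  ],
)

```text
time_s: 27.4
tcp_pos: [0.5807, -0.0089, 0.0268]
ee_rot: [[-0.997, 0.079, 0.005], [0.079, 0.997, 0.002], [-0.005, 0.002, -1.0]]
wrist_force: [-0.4, 0.8, -0.0]
gripper_width: 0.459
gripper_force: 0.0
```

```bash
python3 go.py .577 -.012 .012 85.4
```

```text
pos [ 0.5807 -0.0089  0.0268] d [ 3.5 -3.4 14.7] yawy 85.5 rz 0.001 alt -3.141 tilt fix [0.002 0.005] j6 -110 t 27.4 f [-0.4  0.8 -0. ]
```

Request:
arm_command(
  motion=[
    [40,3,-3,8,0,0,0],
    [40,0,0,6,0,0,0],
    [40,0,0,0,0,0,0],
    [0,0,0,0,0,0,0],
    [0,0,0,0,0,0,0],
    [0,0,0,0,0,0,0],
    [0,0,0,0,0,0,0],
    [0,0,0,0,0,0,0],
  ],
)

```text
time_s: 28.2
tcp_pos: [0.5764, -0.0122, 0.0119]
ee_rot: [[-0.997, 0.08, 0.003], [0.08, 0.997, 0.002], [-0.003, 0.002, -1.0]]
wrist_force: [-0.5, -0.7, 1.2]
gripper_width: 0.2
gripper_force: 30.0
```

Request:
arm_command(
  motion=[
    [0,0,0,0,0,0,0],
    [0,0,0,-20,0,0,0],
    [0,0,0,-40,0,0,0],
    [0,0,0,-40,0,0,0],
    [0,0,0,-30,0,0,0],
    [0,0,0,0,0,0,0],
  ],
)

```text
time_s: 28.8
tcp_pos: [0.5788, -0.012, 0.1469]
ee_rot: [[-0.997, 0.079, 0.013], [0.079, 0.997, 0.003], [-0.013, 0.004, -1.0]]
wrist_force: [0.6, 0.8, -0.2]
gripper_width: 0.195
gripper_force: 30.0
```

```bash
python3 go.py .6142 .169 .13 87.35
```

```text
pos [ 0.5788 -0.012   0.1469] d [-20.7 183.2  17.9] yawy 85.5 rz -0.033 alt 3.109 tilt fix [0.004 0.013] j6 -109 t 28.8 f [ 0.6  0.8 -0.2]
```

Request:
arm_command(
  motion=[
    [0,-8,40,0,0,0,-0.03],
    [0,-8,40,0,0,0,0],
    [0,-8,40,0,0,0,0],
    [0,-8,40,0,0,0,0],
    [0,-3,20,0,0,0,0],
    [0,0,0,0,0,0,0],
    [0,0,0,0,0,0,0],
  ],
)

```text
time_s: 29.5
tcp_pos: [0.6203, 0.165, 0.1411]
ee_rot: [[-0.999, 0.05, 0.001], [0.05, 0.999, 0.001], [-0.001, 0.001, -1.0]]
wrist_force: [0.4, -0.3, -0.4]
gripper_width: 0.193
gripper_force: 30.0
```

```bash
python3 go.py .6142 .168 .02 87.35; python3 -c "
from h import *
s=sense();print(s['gripper_width'],s['gripper_force'])"
```

```text
pos [0.6203 0.165  0.1411] d [  6.3   2.6 121.1] yawy 87.1 rz -0.004 alt 3.138 tilt fix [0.001 0.001] j6 -122 t 29.5 f [ 0.4 -0.3 -0.4]
0.19334928646958863 29.988390505313873
```

Request:
arm_command(
  motion=[
    [0,4,2.5,35,0,0,0],
    [0,0,0,35,0,0,0],
    [0,0,0,20,0,0,0],
    [0,0,0,15,0,0,0],
    [0,0,0,0,0,0,0],
    [0,0,0,0,0,0,0],
  ],
)

```text
time_s: 30.1
tcp_pos: [0.6176, 0.167, 0.0375]
ee_rot: [[-0.999, 0.051, 0.003], [0.051, 0.999, 0.001], [-0.003, 0.002, -1.0]]
wrist_force: [0.5, 0.4, -0.1]
gripper_width: 0.19
gripper_force: 30.0
```

```bash
python3 go.py .6142 .168 .0165 87.35; python3 -c "
from h import *
s=sense();print(s['gripper_width'],s['gripper_force'])"
```

```text
pos [0.6176 0.167  0.0375] d [ 3.5  0.8 21. ] yawy 87.1 rz -0.005 alt 3.136 tilt fix [0.002 0.003] j6 -123 t 30.1 f [ 0.5  0.4 -0.1]
0.1903321752188782 29.988473653793335
```

Request:
arm_command(
  motion=[
    [0,3,0,10,0,0,0],
    [0,0,0,8,0,0,0],
    [0,0,0,0,0,0,0],
    [0,0,0,0,0,0,0],
  ],
)

```text
time_s: 30.5
tcp_pos: [0.6145, 0.1683, 0.0191]
ee_rot: [[-0.999, 0.05, 0.003], [0.05, 0.999, 0.002], [-0.003, 0.002, -1.0]]
wrist_force: [0.5, 0.9, -0.2]
gripper_width: 0.197
gripper_force: 30.0
```

```bash
python3 go.py .6142 .168 .0165 87.35; python3 - <<'E'
from h import *
s=sense();print(s['gripper_width'],s['gripper_force'])
a=save("scene","tmp.png")[170:270,210:310]
cv2.imwrite("pics/s9.png",cv2.resize(a,(600,600))[:,:,::-1])
E
```

```text
pos [0.6145 0.1683 0.0191] d [ 0.3 -0.3  2.6] yawy 87.1 rz -0.004 alt 3.138 tilt fix [0.002 0.003] j6 -123 t 30.5 f [ 0.5  0.9 -0.2]
0.19691544616471301 29.98857021331787
```

View pics/s9.png

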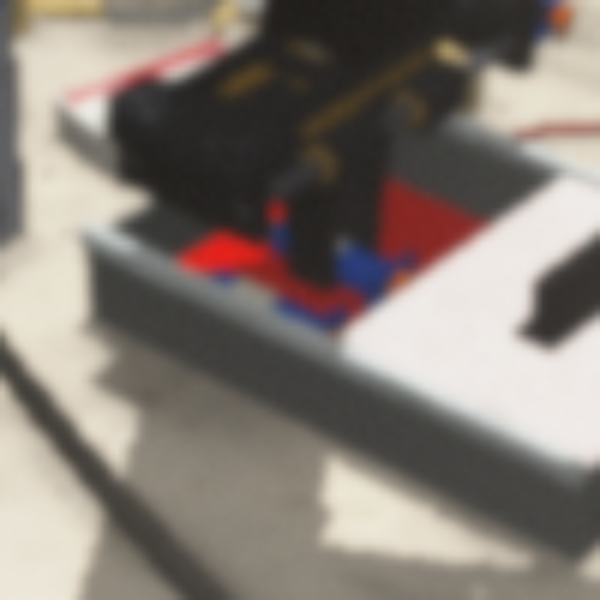

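Syringe held at the floor between the fingers, first one beside it. Release.

Request:
arm_command(
  motion=[
    [0,0,0,2,0,0,0],
    [26,0,0,0,0,0,0],
    [26,0,0,0,0,0,0],
    [26,0,0,-20,0,0,0],
    [26,0,0,-45,0,0,0],
    [26,0,0,-45,0,0,0],
    [26,0,0,-10,0,0,0],
    [26,0,0,0,0,0,0],
  ],
)

```text
time_s: 31.35
tcp_pos: [0.6154, 0.1688, 0.1401]
ee_rot: [[-0.999, 0.05, 0.008], [0.05, 0.999, 0.005], [-0.008, 0.005, -1.0]]
wrist_force: [-0.1, -0.2, -0.4]
gripper_width: 0.301
gripper_force: 0.0
```

```bash
python3 go.py .6935 -.056 .012 103; python3 - <<'E'
from h import *
[print(*r) for r in syr2()]
E
```

```text
pos [0.6154 0.1688 0.1401] d [ -88.3 -221.2  127.7] yawy 87.1 rz -0.277 alt 2.865 tilt fix [0.005 0.008] j6 -123 t 31.35 f [-0.1 -0.2 -0.4]
[ 0.6931 -0.0564] yaw 12.8 len 0.059 plend -0.039
[0.5972 0.1922] yaw 87.9 len 0.0683 plend -0.083
```

Request:
arm_command(
  motion=[
    [40,-18,-40,0,0,0,-0.09],
    [40,0,0,0,0,0,-0.09],
    [40,0,0,0,0,0,-0.095],
    [40,0,0,0,0,0,0],
  ],
)

```text
time_s: 31.8
tcp_pos: [0.629, 0.1264, 0.1344]
ee_rot: [[-0.975, -0.222, -0.002], [-0.222, 0.975, 0.0], [0.002, 0.001, -1.0]]
wrist_force: [0.0, -0.1, -0.2]
gripper_width: 0.453
gripper_force: 0.0
```

```bash
python3 go.py .6935 -.056 .012 103
```

```text
pos [0.629  0.1264 0.1344] d [ -22.6 -192.3  122.3] yawy 102.8 rz -0.003 alt 3.138 tilt fix [ 0.001 -0.002] j6 -103 t 31.8 f [ 0.  -0.1 -0.2]
```

Request:
arm_command(
  motion=[
    [40,-5,-38,0,0,0,0],
    [40,-5,-38,0,0,0,0],
    [40,-5,-38,0,0,0,0],
    [40,-5,-38,0,0,0,0],
    [40,-2,-36,0,0,0,0],
    [40,0,0,30,0,0,0],
    [40,0,0,0,0,0,0],
    [40,0,0,0,0,0,0],
  ],
)

```text
time_s: 32.6
tcp_pos: [0.6926, -0.0509, 0.1053]
ee_rot: [[-0.975, -0.222, -0.001], [-0.222, 0.975, 0.001], [0.001, 0.001, -1.0]]
wrist_force: [-0.4, 0.8, -0.6]
gripper_width: 0.463
gripper_force: 0.0
```

```bash
python3 go.py .6935 -.056 .012 103; python3 - <<'E'
from h import *
capture("scene")
for d in find_in("syringe_1","scene"): print(round(d["p"],2),np.round(d["location"]),np.round(px2w("scene",*d["location"],.009)[:2],3))
E
```

```text
pos [ 0.6926 -0.0509  0.1053] d [ 0.1 -5.3 93.3] yawy 102.8 rz -0.003 alt 3.139 tilt fix [ 0.001 -0.001] j6 -86 t 32.6 f [-0.4  0.8 -0.6]
0.69 [210. 266.] [0.625 0.151]
0.59 [171. 293.] [ 0.685 -0.058]
0.53 [218. 259.] [0.618 0.19 ]
```

Request:
arm_command(
  motion=[
    [40,0,-5,30,0,0,0],
    [40,0,0,30,0,0,0],
    [40,0,0,18,0,0,0],
    [40,0,0,0,0,0,0],
    [40,0,0,0,0,0,0],
  ],
)

```text
time_s: 33.2
tcp_pos: [0.6959, -0.0551, 0.0304]
ee_rot: [[-0.975, -0.224, 0.005], [-0.224, 0.975, 0.001], [-0.005, 0.0, -1.0]]
wrist_force: [0.5, -0.7, 0.6]
gripper_width: 0.46
gripper_force: 0.0
```

```bash
python3 go.py .6935 -.056 .0115 103
```

```text
pos [ 0.6959 -0.0551  0.0304] d [ 2.6 -0.4 18.9] yawy 103.0 rz -0.001 alt 3.141 tilt fix [0.    0.005] j6 -86 t 33.2 f [ 0.5 -0.7  0.6]
```

Request:
arm_command(
  motion=[
    [40,2,0,10,0,0,0],
    [40,0,0,8,0,0,0],
    [40,0,0,0,0,0,0],
    [0,0,0,0,0,0,0],
    [0,0,0,0,0,0,0],
    [0,0,0,0,0,0,0],
    [0,0,0,0,0,0,0],
    [0,0,0,0,0,0,0],
  ],
)

```text
time_s: 34.0
tcp_pos: [0.6933, -0.0562, 0.0113]
ee_rot: [[-0.975, -0.223, 0.004], [-0.223, 0.975, 0.002], [-0.004, 0.001, -1.0]]
wrist_force: [0.6, 1.0, -0.2]
gripper_width: 0.193
gripper_force: 30.0
```

Request:
arm_command(
  motion=[
    [0,0,0,0,0,0,0],
    [0,0,0,-20,0,0,0],
    [0,0,0,-40,0,0,0],
    [0,0,0,-40,0,0,0],
    [0,0,0,-25,0,0,0],
    [0,0,0,0,0,0,0],
  ],
)

```text
time_s: 34.6
tcp_pos: [0.6953, -0.0564, 0.1414]
ee_rot: [[-0.975, -0.223, 0.013], [-0.223, 0.975, 0.002], [-0.013, -0.001, -1.0]]
wrist_force: [0.7, 0.5, -0.7]
gripper_width: 0.197
gripper_force: 30.0
```

```bash
python3 go.py .612 .126 .13 87.35; python3 -c "
from h import *
s=sense();print(s['gripper_width'],s['gripper_force'])"
```

```text
pos [ 0.6953 -0.0564  0.1414] d [ 40.6 196.4  10.8] yawy 102.9 rz 0.272 alt -2.87 tilt fix [-0.001  0.013] j6 -86 t 34.6 f [ 0.7  0.5 -0.7]
0.19693390189790932 29.988090097904205
```

Request:
arm_command(
  motion=[
    [0,8,40,0,0,0,0],
    [0,8,40,0,0,0,0],
    [0,8,40,0,0,0,0],
    [0,8,40,0,0,0,0],
    [0,8,36,0,0,0,0.136],
    [0,0,0,0,0,0,0.136],
    [0,0,0,0,0,0,0],
    [0,0,0,0,0,0,0],
  ],
)

```text
time_s: 35.4
tcp_pos: [0.6097, 0.1254, 0.1353]
ee_rot: [[-0.999, 0.045, 0.002], [0.045, 0.999, 0.001], [-0.002, 0.001, -1.0]]
wrist_force: [-0.5, 0.8, -0.6]
gripper_width: 0.196
gripper_force: 30.0
```

```bash
python3 go.py .612 .126 .02 87.35; python3 -c "
from h import *
s=sense();print(s['gripper_width'],s['gripper_force'])"
```

```text
pos [0.6097 0.1254 0.1353] d [ -2.1   0.5 115.3] yawy 87.4 rz 0.002 alt -3.14 tilt fix [0.001 0.002] j6 -119 t 35.4 f [-0.5  0.8 -0.6]
0.1960214637607888 29.988057017326355
```

Request:
arm_command(
  motion=[
    [0,-2,0,35,0,0,0],
    [0,0,0,35,0,0,0],
    [0,0,0,20,0,0,0],
    [0,0,0,8,0,0,0],
    [0,0,0,0,0,0,0],
    [0,0,0,0,0,0,0],
  ],
)

```text
time_s: 36.0
tcp_pos: [0.6133, 0.1256, 0.039]
ee_rot: [[-0.999, 0.047, 0.005], [0.047, 0.999, 0.002], [-0.005, 0.002, -1.0]]
wrist_force: [1.4, 0.6, -0.6]
gripper_width: 0.2
gripper_force: 30.0
```

```bash
python3 go.py .612 .126 .0165 87.35; python3 -c "
from h import *
s=sense();print(s['gripper_width'],s['gripper_force'])"
```

```text
pos [0.6133 0.1256 0.039 ] d [ 1.4  0.2 22.5] yawy 87.3 rz -0.001 alt 3.141 tilt fix [0.002 0.005] j6 -119 t 36.0 f [ 1.4  0.6 -0.6]
0.19968594562827746 29.98807579278946
```

Request:
arm_command(
  motion=[
    [0,1,0,10,0,0,0],
    [0,0,0,8,0,0,0],
    [0,0,0,4,0,0,0],
    [0,0,0,0,0,0,0],
  ],
)

```text
time_s: 36.4
tcp_pos: [0.6111, 0.1258, 0.0157]
ee_rot: [[-0.999, 0.047, 0.002], [0.047, 0.999, 0.001], [-0.002, 0.002, -1.0]]
wrist_force: [0.6, 0.8, 1.0]
gripper_width: 0.196
gripper_force: 30.0
```

Request:
arm_command(
  motion=[
    [26,0,0,0,0,0,0],
    [26,0,0,0,0,0,0],
    [26,0,0,-20,0,0,0],
    [26,0,0,-45,0,0,0],
    [26,0,0,-45,0,0,0],
    [26,0,0,-40,0,0,0],
    [26,0,0,-40,0,0,0],
    [26,0,0,0,0,0,0],
  ],
)

```text
time_s: 37.2
tcp_pos: [0.6142, 0.1265, 0.2139]
ee_rot: [[-0.999, 0.046, 0.017], [0.046, 0.999, 0.006], [-0.016, 0.007, -1.0]]
wrist_force: [0.9, 0.3, 0.4]
gripper_width: 0.296
gripper_force: 0.0
```

Request:
arm_command(
  motion=[
    [26,40,0,-20,0,0,0],
    [26,40,0,-20,0,0,0],
    [26,40,0,-20,0,0,0],
    [26,40,0,-20,0,0,0],
    [26,40,0,-20,0,0,0],
    [26,40,0,0,0,0,0],
    [26,0,0,0,0,0,0],
  ],
)

```text
time_s: 37.9
tcp_pos: [0.3673, 0.136, 0.3065]
ee_rot: [[-0.999, 0.044, 0.005], [0.044, 0.999, 0.005], [-0.004, 0.005, -1.0]]
wrist_force: [1.4, 0.5, 0.8]
gripper_width: 0.301
gripper_force: 0.0
```

```bash
python3 s.py; python3 - <<'E'
from h import *
a=capture("scene")[150:310,190:390];b=capture("top")
for c in("scene","top"):
  for t in("syringe_1","cover_grip"):
    for d in find_in(t,c): print(c,t,round(d["p"],2),np.round(d["location"]),np.round(px2w(c,*d["location"],.06 if "c" ==t[0] else .013)[:2],3))
cv2.imwrite("pics/s10.png",np.hstack([cv2.resize(a,(480,384)),cv2.resize(b[140:280,230:346],(318,384))])[:,:,::-1])
E
```

```text
37.9 [44.374, -4.995, -21.288, -0.027, -73.315, -136.907] [0.3673, 0.136, 0.3065] r 0.3917 az 20.32 zaxis [ 0.005  0.005 -1.   ] [1.4 0.5 0.8]
scene syringe_1 0.73 [207. 276.] [0.609 0.128]
scene syringe_1 0.67 [213. 266.] [0.615 0.164]
scene cover_grip 0.63 [220. 305.] [0.482 0.191]
scene cover_grip 0.26 [219. 290.] [0.512 0.208]
top syringe_1 0.81 [186. 266.] [0.619 0.221]
top syringe_1 0.79 [189. 309.] [0.612 0.118]
top syringe_1 0.76 [187. 288.] [0.616 0.169]
top cover_grip 0.95 [240. 285.] [0.49  0.177]
top cover_grip 0.7 [272. 394.] [ 0.414 -0.064]
top cover_grip 0.7 [190. 310.] [0.602 0.12 ]
top cover_grip 0.46 [216. 285.] [0.542 0.177]
```

View pics/s10.png

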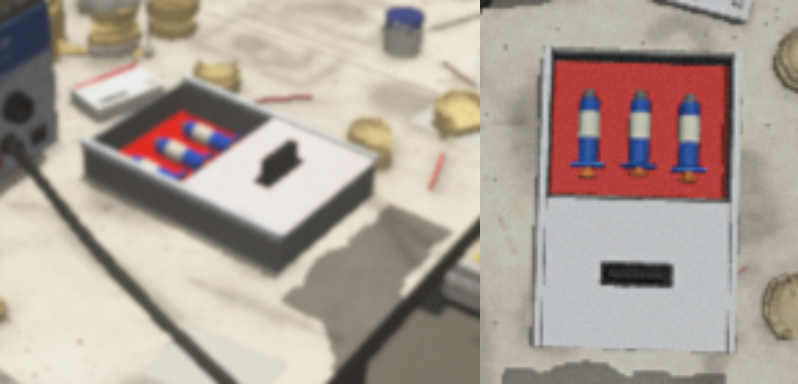

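```bash
python3 -c "
from station import *
print(finish_job())"
```

```text
the job is handed in; nothing more can be done
None
```

I handed the job in at about 38 s. The one full syringe is in the store bay with its plunger still out and the cover is back against its home stop; the three spent syringes lie in the discard bay, and I left the two yellow casts alone.

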